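# Close the comb press evenly with its four wing nuts

## Robot

A 7-joint arm with a two-finger parallel gripper is mounted at the origin on a cart in front of the work surface, level with it; the furniture and walls round the work are solid. World frame = base frame: x ahead of the robot, y to its left, z up, the work surface at z = 0. Lengths are in mm, angles in degrees, forces in N, time in s.
With the tool pointing down it reaches from about 350 to 900 mm from the base axis. Payload 7.2 kg.
Tool frame: the origin (TCP) lies midway between the tips of the shut fingers; the grasp point (between the pads) lies behind it (env.grip_point_offset is the z of the grasp point in the tool frame, in mm); z points along the fingers, y is the line along which they close (so a half turn about z gives the same grasp; the last joint's range is limited). The gripper opens to 88 mm and grips with 3 to 60 N. Pads are 20 mm wide; open, the fingers measure 115 mm over their backs; the gripper's body (75 mm by 178 mm) begins 61 mm behind the grasp point.
Start: joints at [65.077, 23.554, -0.728, 91.456, 0.321, 64.991, -4.71], TCP at [224.132, -583.433, 222.653] pointing down, gripper open.
Joint ranges: [-169.25, 169.25], [-16.82, 113.86], [-84.01, 82.57], [7.8, 145.47], [-59.2, 239.2], [7.22, 106.19], [-163.78, 163.78]. Speed limits (degrees/s): [136.94, 136.94, 172.46, 172.46, 180, 180, 180].

## Interface

Orientations are given as a 3x3 rotation matrix whose columns are the frame's x, y, z axes.
In Python, from plant import env gives the robot as it stands.
- The arm moves only by the tool move_arm, never from a script. Its argument "series" is a list of rows, each a list of 7 numbers: the turn, a rotation vector about the tool's x, y, z each as a share of 90 degrees, from -1 to 1, then the shift along the tool's x, y, z each as a share of 500 mm, from -1 to 1, then the gripper command: -1 is shut, 1 is fully open, values between are in proportion. A call has 1 to 5 rows; each row is the pose to reach, as a shift and turn from the pose commanded when the call began, along the tool's axes at that moment; what a row does not reach only later rows make up. A row lasts 1/10 s, in which the tool goes at most 50 mm and 8.59 degrees, less where a joint would pass 70% of its speed; a pose out of reach is approached as far as the arm can. A call with a number of a shift or a turn outside -1 to 1 is refused whole. A call with a gripper value outside its range is refused whole. The fingers move at their own pace and stop on an object; "newtons" is the grip in N (left out, the last holds). Time passes only in rows, so rows that repeat a pose let the fingers close. It gives the time, the measured TCP pose, the force, the opening and the grip force at its end, in the units of the state.
- env.get_state(): the state, without advancing time (a new reading comes with each control period).
- env.get_image(name): name is "scene" or "top" or "wrist"; returns a dict with "frame" (420x560x3 uint8, red, green, blue), "range_z" (420x560 float32, mm along the optical axis (not along the pixel's ray), 0 where there is no reading), "fx", "fy", "cx", "cy" (pixels), "distortion" ([k1, k2, p1, p2, k3] as OpenCV has them; the pictures are not rectified), "xyz" and "rotation" of the camera in the world. Camera axes: x right, y down, z forward; pixel columns grow to the right and rows downward; lengths in mm; the calibration is good to about 2 mm. A picture is of the moment at which its call begins.
- env.finish_job(): hands the job in; it is judged then, once.
The state is a dict: "time_s": time; "joints": joint angles; "joint_vel": joint speeds; "joint_torque": joint torques, N m; "ee_pos": TCP position; "tcp_rot": TCP orientation; "ft_force": force on the tool from outside, world axes, zero at the start; "ft_torque": the same for the moment, N m; "grip_width": finger opening in mm; "finger_force": force on a finger pad.
Only numpy, scipy, OpenCV 4.12 (cv2) and the standard library are available. Lean on these libraries where they do the work, as an engineer would, in place of code of your own. Each camera call takes 0.05 s, during which the arm holds its last target. There are 200 camera calls.

## Task

Close the comb press evenly: tighten its four wing nuts crosswise in two passes, each nut followed by the one diagonally opposite - first bring all four about halfway from slack to home, then in a second crosswise pass turn all four fully home, clockwise until they stop. Never let one nut run far ahead of the rest, so that the pressure plate stays nearly level, and leave the tools lying around alone.

Things in the scene. Friction and masses are not known exactly. Their poses are not given: they have to be found in the camera images.
- press: Comb press, fixed: a grey base 180 mm (x) by 206 mm (y) by 24 mm high with four upright studs at x = +-65 mm, y = +-80 mm, holding four harmonica combs that lie flat, two high, between it and the pressure plate. Origin: centre of the base's underside, on the table; x points to its back (about away from the robot), y to its left.
- plate: Loose, dark anodised aluminium pressure plate, 176 x 200 x 14 mm with 9 mm ribs on top, about 1 kg, guided by the four studs; springs on the studs push it up against the four nuts. Origin: centre of its underside, which is 50.0 mm above the table when the plate is home, and about 3.5 mm higher at the start.
- nut_fl (a joint): Turn of the front left wing nut (named as seen along the press's +x), rad, growing as it is tightened, clockwise seen from above. 0 to 0.35 at the start (slack); it stops hard at 2.40 (home). At 0 the wings lie along the press's x axis. Steep thread: the nut sinks 10 mm per full turn (3.8 mm from 0 to home). It needs about 0.1 N m and stays where it is left. Its diagonal opposite is nut_br.
- grip_fl (a point): Point on the axis of the front left wing nut at half the height of its wings, 105 mm above the table at 0. The upright wings are flat: a steel bar 78 mm long (along the point's own x axis, which turns with the nut), 12 mm thick (its y), from 13 mm below to 13 mm above this point; below that for 10 mm more a 30 x 12 mm neck, then a round hub of 27 mm.
- nut_fr (a joint): Turn of the front right wing nut (named as seen along the press's +x), rad, growing as it is tightened, clockwise seen from above. 0 to 0.35 at the start (slack); it stops hard at 2.40 (home). At 0 the wings lie along the press's x axis. Steep thread: the nut sinks 10 mm per full turn (3.8 mm from 0 to home). It needs about 0.1 N m and stays where it is left. Its diagonal opposite is nut_bl.
- grip_fr (a point): Point on the axis of the front right wing nut at half the height of its wings, 105 mm above the table at 0. The upright wings are flat: a steel bar 78 mm long (along the point's own x axis, which turns with the nut), 12 mm thick (its y), from 13 mm below to 13 mm above this point; below that for 10 mm more a 30 x 12 mm neck, then a round hub of 27 mm.
- nut_bl (a joint): Turn of the back left wing nut (named as seen along the press's +x), rad, growing as it is tightened, clockwise seen from above. 0 to 0.35 at the start (slack); it stops hard at 2.40 (home). At 0 the wings lie along the press's x axis. Steep thread: the nut sinks 10 mm per full turn (3.8 mm from 0 to home). It needs about 0.1 N m and stays where it is left. Its diagonal opposite is nut_fr.
- grip_bl (a point): Point on the axis of the back left wing nut at half the height of its wings, 105 mm above the table at 0. The upright wings are flat: a steel bar 78 mm long (along the point's own x axis, which turns with the nut), 12 mm thick (its y), from 13 mm below to 13 mm above this point; below that for 10 mm more a 30 x 12 mm neck, then a round hub of 27 mm.
- nut_br (a joint): Turn of the back right wing nut (named as seen along the press's +x), rad, growing as it is tightened, clockwise seen from above. 0 to 0.35 at the start (slack); it stops hard at 2.40 (home). At 0 the wings lie along the press's x axis. Steep thread: the nut sinks 10 mm per full turn (3.8 mm from 0 to home). It needs about 0.1 N m and stays where it is left. Its diagonal opposite is nut_fl.
- grip_br (a point): Point on the axis of the back right wing nut at half the height of its wings, 105 mm above the table at 0. The upright wings are flat: a steel bar 78 mm long (along the point's own x axis, which turns with the nut), 12 mm thick (its y), from 13 mm below to 13 mm above this point; below that for 10 mm more a 30 x 12 mm neck, then a round hub of 27 mm.
- driver_red: Screwdriver with red handle, 167 mm, lying to the right of the press: leave alone. Origin: centre of its underside.
- mallet: Soft-face mallet with orange faces and an ash handle, 262 mm, lying further to the left: leave alone. Origin: centre of its underside.
- tweezers: Steel tweezers, 122 mm, lying to the left of the press: leave alone. Origin: centre of its underside.

How it is judged:
By the outcome, as a careful person would: the job done as asked, in the order asked, and still so for the second after the job is handed in, with the robot touching nothing.
It also fails if it takes over 72 s, if anything falls off the work surface, if the arm or the gripper's body presses on something with over 40 N, if the wrist force passes 120 N, or if a joint passes its speed limit or range.

## Working session

There is one attempt and no reset: what is moved stays moved. The work goes in short steps, Python scripts to look and compute and a tool call to move; the robot and the scene stay as the last step left them, time stands still between calls to the robot, and variables do not carry over. Pictures are saved under pics/ and viewed, at most 10 in all, crops included, and the job is handed in when it is done.

Besides the shell and the picture viewer there is one more tool, called after "Request:" as name([rows], argument=value, ...), one row to a line, values as JSON. move_arm: Moves the arm, as the interface text tells. Its arguments: {"type":"object","properties":{"series":{"type":"array"},"newtons":{"type":"number"}},"required":["series"]}

```bash
mkdir -p pics; ls; python3 - <<'E'
from plant import env
import cv2,numpy as np
s=env.get_state();print({k:np.round(v,3).tolist() for k,v in s.items()});print(env.grip_point_offset)
for n in("top","scene"):
    d=env.get_image(n);cv2.imwrite(f"pics/{n}0.png",d["frame"][:,:,::-1]);print(n,d["fx"],d["fy"],d["cx"],d["cy"],d["distortion"],d["xyz"],np.round(d["rotation"],4).tolist());np.savez(f"{n}0.npz",**d)
E
```

```text
pics
{'time_s': 0.0, 'joints': [65.077, 23.599, -0.728, 91.503, 0.323, 64.992, -4.709], 'joint_vel': [0.081, 0.047, -0.035, 0.086, -0.033, -0.02, 0.021], 'joint_torque': [0.0, -58.795, 0.641, -29.108, -0.054, 0.018, 0.0], 'ee_pos': [223.903, -582.973, 221.825], 'tcp_rot': [[0.933, 0.359, -0.001], [0.359, -0.933, 0.001], [-0.0, -0.002, -1.0]], 'ft_force': [0.169, 0.116, -0.795], 'ft_torque': [0.037, -0.001, -0.009], 'finger_force': 0.0, 'grip_width': 87.526}
-18.700000000000003
top 523.0413121608422 523.0413121608422 283.0620825127409 202.62782263487114 [0.03094702 0.         0.         0.         0.        ] [ 373.48892168  146.81983441 1242.6250768 ] [[-0.0026, -0.9876, 0.1573], [-1.0, 0.002, -0.0039], [0.0036, -0.1573, -0.9875]]
scene 459.8783412218468 459.8783412218468 278.11618794784374 208.3340271918049 [-0.11252156  0.          0.          0.          0.        ] [132.07432823 921.66423592 719.84262629] [[-0.8582, -0.2799, 0.4302], [-0.5129, 0.497, -0.6999], [-0.0179, -0.8214, -0.5701]]
```

View pics/top0.png

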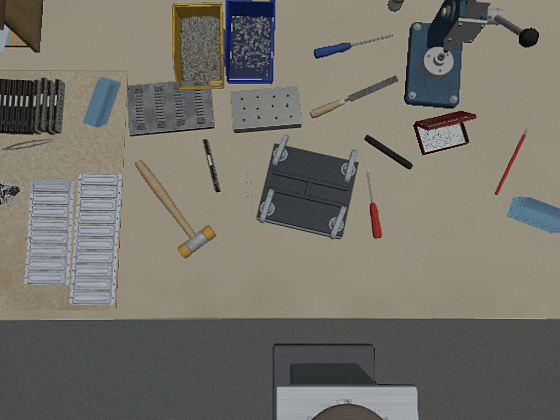

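View pics/scene0.png

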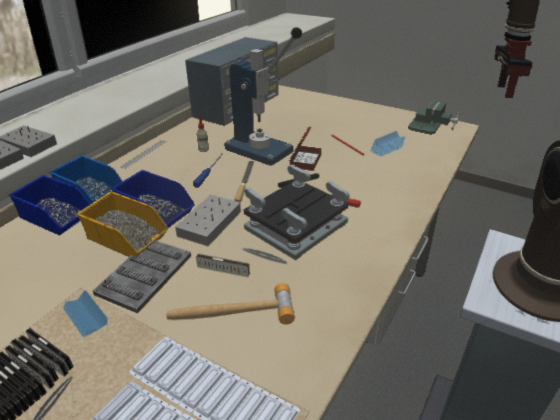

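The top view shows the press centred near pixel (307,190), with wings near (280,149), (350,163), (266,205) and (337,220). The driver is to its right, at (373,205), and the mallet to its left. Next I'll measure the wings from the depth data.

```bash
cat > h.py <<'E'
import numpy as np,cv2
from scipy import ndimage
def cloud(d):
    h,w=d["range_z"].shape
    K=np.array([[d["fx"],0,d["cx"]],[0,d["fy"],d["cy"]],[0,0,1]],float)
    u,v=np.meshgrid(np.arange(w),np.arange(h))
    n=cv2.undistortPoints(np.stack([u,v],-1).reshape(-1,1,2).astype(float),K,np.array(d["distortion"],float)).reshape(h,w,2)
    z=d["range_z"].astype(float)
    P=np.dstack([n[...,0]*z,n[...,1]*z,z])@np.array(d["rotation"]).T+np.array(d["xyz"])
    P[z<=0]=np.nan
    return P
def wings(P,roi,lo=98,hi=125,minpx=8):
    m=np.zeros(P.shape[:2],bool);a,b,c,e=roi
    m[a:b,c:e]=True
    m&=(P[...,2]>lo)&(P[...,2]<hi)
    L,n=ndimage.label(m,np.ones((3,3)));out=[]
    for i in range(1,n+1):
        q=P[L==i]
        if len(q)<minpx: continue
        (cx,cy),(w,h),_=cv2.minAreaRect(q[:,:2].astype(np.float32))
        ev,E=np.linalg.eigh(np.cov(q[:,:2].T));ax=E[:,1]
        vv,uu=np.where(L==i)
        out.append((uu.mean(),vv.mean(),len(q),cx,cy,q[:,2].mean(),max(w,h),min(w,h),np.degrees(np.arctan2(ax[1],ax[0]))%180))
    return out
E
python3 - <<'E'
from h import *
d=np.load("top0.npz");P=cloud(d)
for lo in(90,105):
  for r in wings(P,(120,260,230,390),lo):print(np.round(r,1))
m=np.zeros(P.shape[:2],bool);m[130:250,240:375]=1
q=P[m&(P[...,2]>45)&(P[...,2]<85)];print(cv2.minAreaRect(q[:,:2].astype(np.float32)),np.median(q[:,2]))
q=P[m&(P[...,2]>15)&(P[...,2]<85)];print(cv2.minAreaRect(q[:,:2].astype(np.float32)))
print(P[230:235,300,2])
d=np.load("scene0.npz");P=cloud(d)
for r in wings(P,(160,250,230,370),92):print(np.round(r,1))
E
```

```text
[280.3 149.9 208.  673.6 148.4 113.7  75.   12.5 157.7]
[350.1 165.9 201.  637.4  -7.1 114.4  77.1  12.  164.7]
[266.8 205.7 208.  548.2 177.9 114.2  77.1  12.1 162.2]
[337.9 222.  205.  510.8  22.9 114.3  74.8  12.  157.3]
[280.2 149.4 188.  673.8 148.3 115.2  74.6  12.5 157.7]
[350.3 165.7 189.  637.6  -7.2 115.2  76.6  12.  164.5]
[266.7 205.5 197.  548.4 177.8 115.   76.8  12.1 162.2]
[338.  222.  196.  510.9  22.8 114.9  74.5  12.  157.1]
((593.0919189453125, 85.2310791015625), (200.3284149169922, 176.81427001953125), 76.76339721679688) 68.32497549999528
((614.431640625, 86.926513671875), (328.44293212890625, 253.40602111816406), 87.22371673583984)
[-0.91670306 -1.51137679  2.20090971  0.97774266 -3.22337864]
[299.  172.7 211.  634.3  -3.8 106.1  74.9  18.2 165.9]
[337.1 190.6 227.  510.3  27.7 106.2  79.7  15.4 156.4]
[255.  197.3 209.  671.7 153.  106.8  75.8  13.5 159.5]
[294.3 218.5 276.  544.  182.9 106.7  75.3  15.1 164.2]
```

```bash
cat > go.py <<'E'
# plans move rows from a tracked commanded pose; prints rows, to be written by hand
import numpy as np,json,sys
C=np.array([592.6,85.5]);Y=-13.2
def nut(n,yaw=Y,c=C):
    a=np.radians(yaw);R=np.array([[np.cos(a),-np.sin(a)],[np.sin(a),np.cos(a)]])
    return c+R@{'fl':(-65,80),'fr':(-65,-80),'bl':(65,80),'br':(65,-80)}[n]
def plan(wps,start=None):
    p=np.array(start if start else json.load(open("cmd.json")),float)
    for w in wps:
        w=np.array(w,float);a=np.radians(p[3]);X=np.array([np.cos(a),np.sin(a)]);Yv=np.array([np.sin(a),-np.cos(a)])
        d=w[:2]-p[:2]
        r=[round(-(w[3]-p[3])/90,3),round(d@X/500,4),round(d@Yv/500,4),round(-(w[2]-p[2])/500,4)]
        n=max(np.hypot(np.linalg.norm(d),w[2]-p[2])/50,abs(w[3]-p[3])/8.59)
        print("[0,0,%g,%g,%g,%g, g] rows>=%.1f"%(*r,n))
        p=np.r_[p[:2]+500*(r[1]*X+r[2]*Yv),p[2]-500*r[3],p[3]-90*r[0]]
    json.dump(p.tolist(),open("cmd.json","w"));print("end",np.round(p,2))
def meas():
    from plant import env
    s=env.get_state();R=np.array(s["tcp_rot"])
    print("t",round(float(s["time_s"]),2),"pos",np.round(s["ee_pos"],1),"psi",round(float(np.degrees(np.arctan2(R[1,0],R[0,0]))),2),"F",np.round(s["ft_force"],1),"T",np.round(s["ft_torque"],2),"w",round(float(s["grip_width"]),1),"j7",np.round(s["joints"],0))
E
python3 - <<'E'
from go import *
for n in('fl','br','fr','bl'):print(n,nut(n))
s=np.array([224.13,-583.43,222.65,21.05]);e=np.array([*nut('fl'),165,162.2])
plan([s+(e-s)*k/5 for k in(1,2,3,4,5)],s.tolist())
E
```

```text
fl [547.58544092 178.22911879]
br [637.61455908  -7.22911879]
fr [511.0493017   22.45649433]
bl [674.1506983  148.54350567]
[0,0,-0.314,0.2302,-0.2379,0.0231, g] rows>=3.3
[0,0,-0.313,0.3153,-0.1005,0.023, g] rows>=3.3
[0,0,-0.314,0.3255,0.0603,0.0231, g] rows>=3.3
[0,0,-0.314,0.2581,0.2071,0.023, g] rows>=3.3
[0,0,-0.313,0.1293,0.3048,0.0231, g] rows>=3.3
end [547.6  178.24 165.   162.17]
```

Request:
move_arm([
  [0,0,-0.314,0.2302,-0.2379,0.0231,0],
  [0,0,-0.314,0.2302,-0.2379,0.0231,0],
  [0,0,-0.314,0.2302,-0.2379,0.0231,0],
  [0,0,-0.314,0.2302,-0.2379,0.0231,0],
], newtons=30)

```text
time_s: 0.5
ee_pos: [291.1, -426.2, 210.6]
tcp_rot: [[0.644, 0.765, 0.0], [0.765, -0.644, 0.002], [0.002, -0.002, -1.0]]
ft_force: [-0.5, 0.4, -0.1]
grip_width: 59.2
finger_force: 0.0
```

Request:
move_arm([
  [0,0,-0.313,0.3153,-0.1005,0.023,0],
  [0,0,-0.313,0.3153,-0.1005,0.023,0],
  [0,0,-0.313,0.3153,-0.1005,0.023,0],
  [0,0,-0.313,0.3153,-0.1005,0.023,0],
])

```text
time_s: 0.9
ee_pos: [355.1, -274.7, 199.4]
tcp_rot: [[0.208, 0.978, 0.0], [0.978, -0.208, 0.001], [0.001, -0.0, -1.0]]
ft_force: [-0.6, -0.3, -0.2]
grip_width: 44.0
finger_force: 0.0
```

Request:
move_arm([
  [0,0,-0.314,0.3255,0.0603,0.0231,0],
  [0,0,-0.314,0.3255,0.0603,0.0231,0],
  [0,0,-0.314,0.3255,0.0603,0.0231,0],
  [0,0,-0.314,0.3255,0.0603,0.0231,0],
])

```text
time_s: 1.3
ee_pos: [420.0, -122.8, 188.1]
tcp_rot: [[-0.279, 0.96, 0.001], [0.96, 0.279, 0.001], [0.001, 0.001, -1.0]]
ft_force: [0.2, -0.8, -0.1]
grip_width: 43.8
finger_force: 0.0
```

Request:
move_arm([
  [0,0,-0.314,0.2581,0.2071,0.023,0],
  [0,0,-0.314,0.2581,0.2071,0.023,0],
  [0,0,-0.314,0.2581,0.2071,0.023,0],
  [0,0,-0.314,0.2581,0.2071,0.023,0],
])

```text
time_s: 1.7
ee_pos: [484.8, 29.4, 176.4]
tcp_rot: [[-0.699, 0.715, 0.001], [0.715, 0.699, 0.002], [0.001, 0.002, -1.0]]
ft_force: [-0.4, 0.4, 0.0]
grip_width: 43.5
finger_force: 0.0
```

Request:
move_arm([
  [0,0,-0.313,0.1293,0.3048,0.0231,0],
  [0,0,-0.313,0.1293,0.3048,0.0231,0],
  [0,0,-0.313,0.1293,0.3048,0.0231,0],
  [0,0,-0.313,0.1293,0.3048,0.0231,0],
  [0,0,-0.313,0.1293,0.3048,0.0231,0],
])

```text
time_s: 2.2
ee_pos: [548.4, 179.1, 164.0]
tcp_rot: [[-0.952, 0.306, -0.002], [0.306, 0.952, 0.001], [0.002, 0.0, -1.0]]
ft_force: [-0.3, -0.5, -0.1]
grip_width: 43.8
finger_force: 0.0
```

```bash
python3 - <<'E'
from go import *
from plant import env
import cv2
meas()
d=env.get_image("wrist");np.savez("w0.npz",**d);cv2.imwrite("pics/w0.png",d["frame"][:,:,::-1])
from h import *
for r in wings(cloud(d),(0,420,0,560),104,122,200):print(np.round(r,1))
E
```

```text
t 2.2 pos [548.4 179.1 164. ] psi 162.16 F [-0.3 -0.5 -0.1] T [ 0.02 -0.11 -0.03] w 43.8 j7 [ 10.  29. -45. 100.  23.  61.  29.]
[ 284.5  225.8 1965.   548.6  178.9  114.    76.    11.6  162.4]
[  46.3  239.6 2682.   510.1   25.3  112.5   71.    13.3  157. ]
[301.2 359.8 510.  649.8 159.6 112.1  23.5  12.1 146.7]
```

View pics/w0.png

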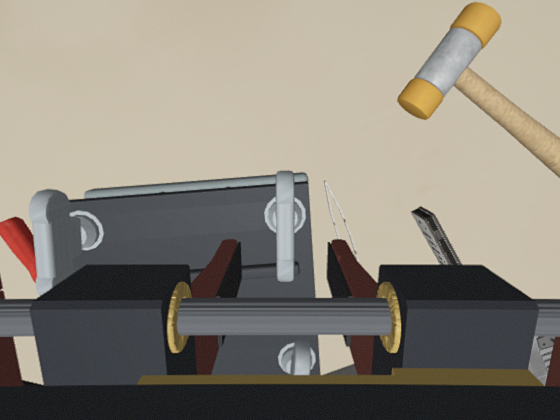

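The wrist view confirms the fl wing between the fingers, at pixel (285,226), and its position agrees within 1 mm. I'll descend, grip and turn it about 66°.

Request:
move_arm([
  [0,0,0,0,0,0.15,0],
  [0,0,0,0,0,0.15,0],
  [0,0,0,0,0,0.15,0],
])

```text
time_s: 2.55
ee_pos: [546.0, 173.4, 86.8]
tcp_rot: [[-0.95, 0.312, -0.006], [0.312, 0.95, -0.004], [0.004, -0.006, -1.0]]
ft_force: [-1.2, -0.3, -0.3]
grip_width: 44.0
finger_force: 0.0
```

Request:
move_arm([
  [0,0,0,0,0,0,-1],
  [0,0,0,0,0,0,-1],
  [0,0,0,0,0,0,-1],
  [0,0,0,0,0,0,-1],
  [0,0,0,0,0,0,-1],
])

```text
time_s: 3.05
ee_pos: [549.2, 179.5, 91.2]
tcp_rot: [[-0.952, 0.306, 0.003], [0.306, 0.952, 0.002], [-0.002, 0.003, -1.0]]
ft_force: [1.9, 4.2, 1.9]
grip_width: 11.8
finger_force: 30.0
```

Request:
move_arm([
  [0,0,0.06,0,0,0.0003,-1],
  [0,0,0.15,0,0,0.0008,-1],
  [0,0,0.15,0,0,0.0008,-1],
])

```text
time_s: 3.35
ee_pos: [549.1, 179.3, 90.9]
tcp_rot: [[-0.853, 0.522, 0.003], [0.522, 0.853, 0.002], [-0.002, 0.003, -1.0]]
ft_force: [1.2, 3.0, 5.1]
grip_width: 11.7
finger_force: 30.0
```

```bash
python3 -c "
from go import *
meas()"
```

```text
t 3.35 pos [549.1 179.3  90.9] psi 148.54 F [1.2 3.  5.1] T [ 0.57 -0.5  -0.12] w 11.7 j7 [  6.  33. -39. 104.  25.  52.  14.]
```

Request:
move_arm([
  [0,0,0.293,0,0,0.0015,-1],
  [0,0,0.293,0,0,0.0015,-1],
  [0,0,0.293,0,0,0.0015,-1],
  [0,0,0.293,0,0,0.0015,-1],
])

```text
time_s: 3.75
ee_pos: [548.8, 179.1, 90.1]
tcp_rot: [[-0.534, 0.846, 0.002], [0.846, 0.534, 0.001], [-0.0, 0.003, -1.0]]
ft_force: [1.0, 2.0, 8.1]
grip_width: 11.8
finger_force: 30.0
```

Request:
move_arm([
  [0,0,0.294,0,0,0.0015,-1],
  [0,0,0.294,0,0,0.0015,-1],
  [0,0,0.294,0,0,0.0015,-1],
  [0,0,0.294,0,0,0.0015,-1],
  [0,0,0.294,0,0,0.0015,-1],
])

```text
time_s: 4.25
ee_pos: [548.5, 179.0, 89.4]
tcp_rot: [[-0.105, 0.994, 0.002], [0.994, 0.105, 0.001], [0.001, 0.002, -1.0]]
ft_force: [-1.0, 2.3, 8.3]
grip_width: 11.5
finger_force: 30.0
```

Request:
move_arm([
  [0,0,0,0,0,0,0],
  [0,0,0,0,0,0,0],
  [0,0,0,0,0,0,0],
  [0,0,0,0,0,0,0],
])

```text
time_s: 4.65
ee_pos: [547.8, 177.7, 87.8]
tcp_rot: [[-0.102, 0.995, -0.001], [0.995, 0.102, -0.0], [-0.0, -0.001, -1.0]]
ft_force: [-0.3, 0.1, -0.3]
grip_width: 40.2
finger_force: 0.0
```

Request:
move_arm([
  [0,0,0,0,0,-0.07,0],
  [0,0,0,0,0,-0.14,0],
  [0,0,0,0,0,-0.14,0],
  [0,0,0,0,0,-0.14,0],
])

```text
time_s: 5.05
ee_pos: [548.4, 177.9, 158.6]
tcp_rot: [[-0.101, 0.995, 0.001], [0.995, 0.101, 0.0], [-0.0, 0.001, -1.0]]
ft_force: [-1.2, -0.5, -0.0]
grip_width: 44.1
finger_force: 0.0
```

```bash
python3 - <<'E'
from go import *
from plant import env
from h import *
meas()
d=env.get_image("wrist");
for r in wings(cloud(d),(0,420,0,560),102,122,200):print(np.round(r,1))
# commanded pose tracked: start 547.6 178.24 165 162.17
p=[547.6,178.24,165-75-.4-1.5+70,162.17-13.5-.587*90]
e=np.array([*nut('br'),160,164.5]);s=np.array(p)
plan([s+(e-s)/2,e],p)
E
```

```text
t 5.05 pos [548.4 177.9 158.6] psi 95.81 F [-1.2 -0.5 -0. ] T [-0.06 -0.12  0.07] w 44.1 j7 [ -2.  25. -28. 101.  14.  57. -29.]
[ 283.8  224.2 2066.   549.2  179.4  112.3   76.2   11.8   95.6]
[0,0,-0.381,-0.1937,0.0707,-0.0019, g] rows>=4.0
[0,0,-0.382,-0.1998,-0.0507,-0.0019, g] rows>=4.0
end [637.63  -7.23 160.   164.51]
```

fl is now at about 71°, half way. Next is br.

Request:
move_arm([
  [0,0,-0.381,-0.1937,0.0707,-0.0019,0],
  [0,0,-0.381,-0.1937,0.0707,-0.0019,0],
  [0,0,-0.381,-0.1937,0.0707,-0.0019,0],
  [0,0,-0.381,-0.1937,0.0707,-0.0019,0],
  [0,0,-0.381,-0.1937,0.0707,-0.0019,0],
])

```text
time_s: 5.6
ee_pos: [592.2, 84.4, 157.2]
tcp_rot: [[-0.645, 0.764, -0.003], [0.764, 0.645, 0.0], [0.002, -0.002, -1.0]]
ft_force: [0.3, 0.1, -0.5]
grip_width: 44.1
finger_force: 0.0
```

Request:
move_arm([
  [0,0,-0.382,-0.1998,-0.0507,-0.0019,0],
  [0,0,-0.382,-0.1998,-0.0507,-0.0019,0],
  [0,0,-0.382,-0.1998,-0.0507,-0.0019,0],
  [0,0,-0.382,-0.1998,-0.0507,-0.0019,0],
  [0,0,-0.382,-0.1998,-0.0507,-0.0019,0],
])

```text
time_s: 6.1
ee_pos: [637.3, -7.4, 158.6]
tcp_rot: [[-0.963, 0.269, -0.002], [0.269, 0.963, 0.001], [0.002, 0.0, -1.0]]
ft_force: [0.9, 0.6, -0.0]
grip_width: 43.9
finger_force: 0.0
```

```bash
python3 - <<'E'
from go import *
from plant import env
from h import *
meas()
d=env.get_image("wrist");
for r in wings(cloud(d),(0,420,0,560),102,122,200):print(np.round(r,1))
E
```

```text
t 6.1 pos [637.3  -7.4 158.6] psi 164.39 F [ 0.9  0.6 -0. ] T [ 0.08 -0.1  -0.08] w 43.9 j7 [ 23.  34. -40.  92.  23.  63.  52.]
[ 274.1   41.4 1828.   527.9   16.7  113.4   44.1   12.1  157. ]
[ 522.6   14.8 1420.   551.7  155.5  111.    32.5   12.2   89.3]
[ 534.7  220.6 3465.   675.4  148.7  111.2   77.2   13.7  158.6]
[ 286.5  228.1 2049.   638.5   -6.4  114.1   76.1   12.   164.4]
```

Request:
move_arm([
  [0,0,0,0,0,0.07,0],
  [0,0,0,0,0,0.14,0],
  [0,0,0,0,0,0.14,0],
])

```text
time_s: 6.45
ee_pos: [634.5, -7.3, 85.4]
tcp_rot: [[-0.962, 0.272, -0.008], [0.272, 0.962, -0.0], [0.008, -0.003, -1.0]]
ft_force: [0.5, 0.0, -0.8]
grip_width: 43.7
finger_force: 0.0
```

Request:
move_arm([
  [0,0,0,0,0,0,-1],
  [0,0,0,0,0,0,-1],
  [0,0,0,0,0,0,-1],
  [0,0,0,0,0,0,-1],
  [0,0,0,0,0,0,-1],
])

```text
time_s: 6.95
ee_pos: [639.1, -6.1, 91.4]
tcp_rot: [[-0.964, 0.267, 0.003], [0.267, 0.964, 0.002], [-0.002, 0.002, -1.0]]
ft_force: [2.1, 5.5, 2.9]
grip_width: 12.0
finger_force: 30.0
```

Request:
move_arm([
  [0,0,0.06,0,0,0.0003,-1],
  [0,0,0.15,0,0,0.0008,-1],
  [0,0,0.24,0,0,0.0013,-1],
  [0,0,0.33,0,0,0.0017,-1],
  [0,0,0.38,0,0,0.0019,-1],
])

```text
time_s: 7.45
ee_pos: [638.9, -6.5, 90.4]
tcp_rot: [[-0.643, 0.766, 0.002], [0.766, 0.643, 0.001], [-0.001, 0.002, -1.0]]
ft_force: [0.6, 2.2, 4.4]
grip_width: 11.6
finger_force: 30.0
```

Request:
move_arm([
  [0,0,0.38,0,0,0.0019,-1],
  [0,0,0.38,0,0,0.0019,-1],
  [0,0,0.38,0,0,0.0019,-1],
  [0,0,0.38,0,0,0.0019,-1],
  [0,0,0.38,0,0,0.0019,-1],
])

```text
time_s: 7.95
ee_pos: [638.4, -6.7, 89.4]
tcp_rot: [[-0.104, 0.995, 0.002], [0.995, 0.104, 0.0], [0.0, 0.002, -1.0]]
ft_force: [-1.9, 2.4, 7.9]
grip_width: 12.1
finger_force: 30.0
```

Request:
move_arm([
  [0,0,0,0,0,0,0],
  [0,0,0,0,0,0,0],
  [0,0,0,0,0,0,0],
  [0,0,0,0,0,0,0],
])

```text
time_s: 8.35
ee_pos: [637.8, -7.8, 87.8]
tcp_rot: [[-0.106, 0.994, -0.0], [0.994, 0.106, -0.0], [-0.0, -0.0, -1.0]]
ft_force: [-0.5, 0.7, 0.4]
grip_width: 40.5
finger_force: 0.0
```

Request:
move_arm([
  [0,0,0,0,0,-0.07,0],
  [0,0,0,0,0,-0.144,0],
  [0,0,0,0,0,-0.144,0],
  [0,0,0,0,0,-0.144,0],
])

```text
time_s: 8.75
ee_pos: [638.4, -7.7, 160.9]
tcp_rot: [[-0.106, 0.994, 0.002], [0.994, 0.106, -0.0], [-0.0, 0.002, -1.0]]
ft_force: [0.2, -0.6, 0.0]
grip_width: 44.2
finger_force: 0.0
```

```bash
python3 - <<'E'
from go import *
from plant import env
from h import *
meas()
d=env.get_image("wrist");
for r in wings(cloud(d),(0,420,0,560),102,122,200):print(np.round(r,1))
p=json.load(open("cmd.json"));p[2]+=.2;p[3]-=.76*90
e=np.array([511.5,22.7,160,157.1]);s=np.array(p)
plan([s+(e-s)/2,e],p)
E
```

```text
t 8.75 pos [638.4  -7.7 160.9] psi 96.09 F [ 0.2 -0.6  0. ] T [-0.02 -0.06 -0.01] w 44.2 j7 [ 12.  30. -23.  92.  13.  60.  -8.]
[424.3   4.1 221.  703.  132.4 107.3  14.7   4.5 167.7]
[  87.5  161.  3074.   513.5   23.3  112.4   76.9   12.8  156.8]
[ 283.6  223.5 1989.   639.    -6.   112.4   75.7   11.6   95.9]
[0,0,-0.339,0.0432,-0.1222,0.0002, g] rows>=3.6
[0,0,-0.339,0.0993,-0.0834,0.0002, g] rows>=3.5
end [511.49  22.72 160.   157.13]
```

Request:
move_arm([
  [0,0,-0.339,0.0432,-0.1222,0.0002,0],
  [0,0,-0.339,0.0432,-0.1222,0.0002,0],
  [0,0,-0.339,0.0432,-0.1222,0.0002,0],
  [0,0,-0.339,0.0432,-0.1222,0.0002,0],
  [0,0,-0.339,0.0432,-0.1222,0.0002,0],
])

```text
time_s: 9.3
ee_pos: [574.0, 7.2, 158.6]
tcp_rot: [[-0.597, 0.802, -0.002], [0.802, 0.597, 0.0], [0.002, -0.002, -1.0]]
ft_force: [-0.1, 0.4, -0.6]
grip_width: 44.2
finger_force: 0.0
```

Request:
move_arm([
  [0,0,-0.339,0.0993,-0.0834,0.0002,0],
  [0,0,-0.339,0.0993,-0.0834,0.0002,0],
  [0,0,-0.339,0.0993,-0.0834,0.0002,0],
  [0,0,-0.339,0.0993,-0.0834,0.0002,0],
  [0,0,-0.339,0.0993,-0.0834,0.0002,0],
])

```text
time_s: 9.8
ee_pos: [511.4, 22.3, 159.1]
tcp_rot: [[-0.921, 0.391, -0.001], [0.391, 0.921, 0.0], [0.001, -0.0, -1.0]]
ft_force: [-0.7, -0.0, 1.1]
grip_width: 43.7
finger_force: 0.0
```

```bash
python3 - <<'E'
from go import *
from plant import env
from h import *
meas()
d=env.get_image("wrist");
for r in wings(cloud(d),(0,420,0,560),102,122,200):print(np.round(r,1))
E
```

```text
t 9.8 pos [511.4  22.3 159.1] psi 157.01 F [-0.7 -0.   1.1] T [ 0.01 -0.09 -0.  ] w 43.7 j7 [ 24.  21. -39. 109.  16.  55.  44.]
[ 518.3  197.4 2168.   549.5  169.5  110.4   59.2   13.2   98.2]
[ 286.2  226.9 2068.   512.1   23.2  113.7   76.5   11.8  157.5]
[540.7 357.2 842.  666.  151.5 113.2  39.2  10.8 160.5]
```

Request:
move_arm([
  [0,0,0,0,0,0.07,0],
  [0,0,0,0,0,0.14,0],
  [0,0,0,0,0,0.14,0],
])

```text
time_s: 10.15
ee_pos: [508.8, 22.0, 86.1]
tcp_rot: [[-0.92, 0.392, -0.008], [0.392, 0.92, -0.0], [0.007, -0.003, -1.0]]
ft_force: [-0.2, 0.2, 0.3]
grip_width: 43.9
finger_force: 0.0
```

Request:
move_arm([
  [0,0,0,0,0,0,-1],
  [0,0,0,0,0,0,-1],
  [0,0,0,0,0,0,-1],
  [0,0,0,0,0,0,-1],
  [0,0,0,0,0,0,-1],
])

```text
time_s: 10.65
ee_pos: [513.0, 23.4, 91.0]
tcp_rot: [[-0.921, 0.389, 0.003], [0.389, 0.921, 0.001], [-0.002, 0.002, -1.0]]
ft_force: [1.0, 3.2, 1.8]
grip_width: 11.8
finger_force: 30.0
```

Request:
move_arm([
  [0,0,0.06,0,0,0.0003,-1],
  [0,0,0.15,0,0,0.0008,-1],
  [0,0,0.24,0,0,0.0013,-1],
  [0,0,0.33,0,0,0.0017,-1],
  [0,0,0.34,0,0,0.0017,-1],
])

```text
time_s: 11.15
ee_pos: [512.5, 22.9, 90.0]
tcp_rot: [[-0.593, 0.805, 0.002], [0.805, 0.593, -0.0], [-0.001, 0.001, -1.0]]
ft_force: [-0.3, 2.0, 5.6]
grip_width: 12.1
finger_force: 30.0
```

Request:
move_arm([
  [0,0,0.34,0,0,0.0017,-1],
  [0,0,0.34,0,0,0.0017,-1],
  [0,0,0.34,0,0,0.0017,-1],
  [0,0,0.34,0,0,0.0017,-1],
  [0,0,0.34,0,0,0.0017,-1],
])

```text
time_s: 11.65
ee_pos: [512.0, 22.7, 89.2]
tcp_rot: [[-0.103, 0.995, 0.001], [0.995, 0.103, -0.0], [-0.0, 0.001, -1.0]]
ft_force: [-2.4, 1.0, 8.9]
grip_width: 11.5
finger_force: 30.0
```

Request:
move_arm([
  [0,0,0,0,0,0,0],
  [0,0,0,0,0,0,0],
  [0,0,0,0,0,0,0],
  [0,0,0,0,0,0,0],
])

```text
time_s: 12.05
ee_pos: [511.7, 22.4, 88.0]
tcp_rot: [[-0.103, 0.995, -0.0], [0.995, 0.103, -0.0], [-0.0, -0.0, -1.0]]
ft_force: [-0.4, -0.0, 0.3]
grip_width: 40.6
finger_force: 0.0
```

Request:
move_arm([
  [0,0,0,0,0,-0.07,0],
  [0,0,0,0,0,-0.1434,0],
  [0,0,0,0,0,-0.1434,0],
  [0,0,0,0,0,-0.1434,0],
])

```text
time_s: 12.45
ee_pos: [512.2, 22.3, 160.4]
tcp_rot: [[-0.103, 0.995, 0.002], [0.995, 0.103, -0.0], [-0.0, 0.002, -1.0]]
ft_force: [-0.1, 0.4, -0.3]
grip_width: 43.8
finger_force: 0.0
```

```bash
python3 - <<'E'
from go import *
from plant import env
from h import *
meas()
d=env.get_image("wrist");
for r in wings(cloud(d),(0,420,0,560),102,122,200):print(np.round(r,1))
p=json.load(open("cmd.json"));p[3]-=.68*90
e=np.array([674.2,148.5,160,157.7]);s=np.array(p)
plan([s+(e-s)/2,e],p)
E
```

```text
t 12.45 pos [512.2  22.3 160.4] psi 95.89 F [-0.1  0.4 -0.3] T [-0.03 -0.07 -0.04] w 43.8 j7 [ 11.  18. -24. 110.   9.  53. -11.]
[ 374.8   20.5 1013.   551.8  150.9  110.9   22.2   12.   102.4]
[ 545.2   22.4 1117.   650.8  156.1  109.4   28.5   12.2  137.1]
[ 282.8  223.6 2044.   512.4   23.4  112.2   76.8   11.9   95.6]
[465.9 248.9 823.  635.5  20.4 110.2  24.   12.5  84.5]
[0,0,-0.343,0.1083,0.1748,-0, g] rows>=3.6
[0,0,-0.343,0.0032,0.2057,-0, g] rows>=3.6
end [674.22 148.5  160.   157.67]
```

Request:
move_arm([
  [0,0,-0.343,0.1083,0.1748,0,0],
  [0,0,-0.343,0.1083,0.1748,0,0],
  [0,0,-0.343,0.1083,0.1748,0,0],
  [0,0,-0.343,0.1083,0.1748,0,0],
  [0,0,-0.343,0.1083,0.1748,0,0],
])

```text
time_s: 13.0
ee_pos: [592.4, 85.5, 157.7]
tcp_rot: [[-0.6, 0.8, -0.003], [0.8, 0.6, 0.0], [0.002, -0.003, -1.0]]
ft_force: [-0.3, -0.1, 0.7]
grip_width: 44.0
finger_force: 0.0
```

Request:
move_arm([
  [0,0,-0.343,0.0032,0.2057,0,0],
  [0,0,-0.343,0.0032,0.2057,0,0],
  [0,0,-0.343,0.0032,0.2057,0,0],
  [0,0,-0.343,0.0032,0.2057,0,0],
  [0,0,-0.343,0.0032,0.2057,0,0],
])

```text
time_s: 13.5
ee_pos: [674.1, 148.0, 158.2]
tcp_rot: [[-0.924, 0.381, -0.002], [0.381, 0.924, -0.0], [0.002, -0.001, -1.0]]
ft_force: [-0.1, 0.7, -0.4]
grip_width: 43.9
finger_force: 0.0
```

```bash
python3 - <<'E'
from go import *
from plant import env
from h import *
meas()
d=env.get_image("wrist");
for r in wings(cloud(d),(0,420,0,560),102,122,200):print(np.round(r,1))
E
```

```text
t 13.5 pos [674.1 148.  158.2] psi 157.57 F [-0.1  0.7 -0.4] T [ 0.05 -0.06 -0.04] w 43.9 j7 [  6.  38. -35.  83.  22.  66.  35.]
[ 235.5   24.5 2590.   550.   173.6  111.1   66.5   13.1   93.1]
[  16.7   37.7 1324.   510.9   46.7  109.5   32.2   13.1  111.9]
[ 287.   228.7 2105.   675.2  149.4  113.8   75.9   11.9  157.7]
[  54.2  266.3 2036.   638.8   -3.8  112.2   73.7   12.5   96.1]
```

Request:
move_arm([
  [0,0,0,0,0,0.07,0],
  [0,0,0,0,0,0.14,0],
  [0,0,0,0,0,0.14,0],
])

```text
time_s: 13.85
ee_pos: [671.4, 146.2, 85.0]
tcp_rot: [[-0.923, 0.384, -0.008], [0.384, 0.923, -0.003], [0.006, -0.006, -1.0]]
ft_force: [0.3, -0.1, -0.7]
grip_width: 43.8
finger_force: 0.0
```

Request:
move_arm([
  [0,0,0,0,0,0,-1],
  [0,0,0,0,0,0,-1],
  [0,0,0,0,0,0,-1],
  [0,0,0,0,0,0,-1],
  [0,0,0,0,0,0,-1],
])

```text
time_s: 14.35
ee_pos: [675.8, 149.5, 91.4]
tcp_rot: [[-0.925, 0.38, 0.003], [0.38, 0.925, 0.002], [-0.002, 0.003, -1.0]]
ft_force: [2.8, 3.8, 2.4]
grip_width: 11.8
finger_force: 30.0
```

Request:
move_arm([
  [0,0,0.06,0,0,0.0003,-1],
  [0,0,0.15,0,0,0.0008,-1],
  [0,0,0.24,0,0,0.0013,-1],
  [0,0,0.33,0,0,0.0017,-1],
  [0,0,0.343,0,0,0.0017,-1],
])

```text
time_s: 14.85
ee_pos: [675.5, 149.2, 90.5]
tcp_rot: [[-0.597, 0.802, 0.003], [0.802, 0.597, 0.001], [-0.001, 0.003, -1.0]]
ft_force: [1.2, 2.0, 5.3]
grip_width: 11.5
finger_force: 30.0
```

Request:
move_arm([
  [0,0,0.343,0,0,0.0017,-1],
  [0,0,0.343,0,0,0.0017,-1],
  [0,0,0.343,0,0,0.0017,-1],
  [0,0,0.343,0,0,0.0017,-1],
  [0,0,0.343,0,0,0.0017,-1],
])

```text
time_s: 15.35
ee_pos: [675.1, 149.1, 89.7]
tcp_rot: [[-0.104, 0.995, 0.002], [0.995, 0.104, 0.001], [0.0, 0.002, -1.0]]
ft_force: [-1.0, 1.9, 8.1]
grip_width: 11.7
finger_force: 30.0
```

Request:
move_arm([
  [0,0,0,0,0,0,0],
  [0,0,0,0,0,0,0],
  [0,0,0,0,0,0,0],
  [0,0,0,0,0,0,0],
])

```text
time_s: 15.75
ee_pos: [674.4, 147.8, 87.7]
tcp_rot: [[-0.103, 0.995, -0.001], [0.995, 0.103, -0.0], [-0.0, -0.001, -1.0]]
ft_force: [-0.1, -0.1, -0.1]
grip_width: 40.2
finger_force: 0.0
```

Request:
move_arm([
  [0,0,0,0,0,-0.07,0],
  [0,0,0,0,0,-0.1434,0],
  [0,0,0,0,0,-0.1434,0],
  [0,0,0,0,0,-0.1434,0],
])

```text
time_s: 16.15
ee_pos: [675.1, 148.2, 160.7]
tcp_rot: [[-0.103, 0.995, 0.002], [0.995, 0.103, 0.0], [0.0, 0.002, -1.0]]
ft_force: [-1.0, -0.9, -0.6]
grip_width: 43.7
finger_force: 0.0
```

```bash
python3 - <<'E'
from go import *
from plant import env
from h import *
meas()
d=env.get_image("wrist");
for r in wings(cloud(d),(0,420,0,560),102,122,200):print(np.round(r,1))
p=json.load(open("cmd.json"));p[3]-=.686*90
plan([[548.2,178.2,160,95.8]],p)
E
```

```text
t 16.15 pos [675.1 148.2 160.7] psi 95.91 F [-1.  -0.9 -0.6] T [-0.06 -0.14  0.04] w 43.7 j7 [ -4.  34. -20.  84.  12.  64. -20.]
[  88.   158.3 3265.   549.9  178.7  110.7   76.7   13.2   96.1]
[ 283.6  223.7 1987.   675.7  149.7  112.3   76.1   11.7   95.7]
[ 32.8 359.4 517.  509.7  34.8 113.1  40.5  10.3  94.7]
[0,0,0.001,0.0851,-0.2446,-0, g] rows>=2.6
end [548.18 178.19 160.    95.84]
```

All four nuts are about halfway. For the second pass I start with fl again.

Request:
move_arm([
  [0,0,0.001,0.0851,-0.2446,0,0],
  [0,0,0.001,0.0851,-0.2446,0,0],
  [0,0,0.001,0.0851,-0.2446,0,0],
  [0,0,0.001,0.0851,-0.2446,0,0],
])

```text
time_s: 16.6
ee_pos: [544.0, 179.3, 158.8]
tcp_rot: [[-0.106, 0.994, -0.004], [0.994, 0.106, -0.001], [-0.001, -0.004, -1.0]]
ft_force: [0.6, 0.1, 0.1]
grip_width: 44.2
finger_force: 0.0
```

Request:
move_arm([
  [0,0,0,0,0,0.07,0],
  [0,0,0,0,0,0.144,0],
  [0,0,0,0,0,0.144,0],
])

```text
time_s: 16.9
ee_pos: [545.7, 175.9, 82.7]
tcp_rot: [[-0.101, 0.995, -0.009], [0.995, 0.101, -0.003], [-0.002, -0.009, -1.0]]
ft_force: [-1.5, 0.4, 0.5]
grip_width: 44.0
finger_force: 0.0
```

Request:
move_arm([
  [0,0,0,0,0,0,-1],
  [0,0,0,0,0,0,-1],
  [0,0,0,0,0,0,-1],
  [0,0,0,0,0,0,-1],
  [0,0,0,0,0,0,-1],
])

```text
time_s: 17.4
ee_pos: [548.8, 178.1, 89.0]
tcp_rot: [[-0.101, 0.995, 0.001], [0.995, 0.101, 0.0], [0.0, 0.001, -1.0]]
ft_force: [-2.9, -0.7, 4.6]
grip_width: 11.7
finger_force: 30.0
```

Request:
move_arm([
  [0,0,0.06,0,0,0.0003,-1],
  [0,0,0.15,0,0,0.0008,-1],
  [0,0,0.24,0,0,0.0013,-1],
  [0,0,0.33,0,0,0.0017,-1],
  [0,0,0.38,0,0,0.0019,-1],
])

```text
time_s: 17.9
ee_pos: [547.8, 178.3, 88.1]
tcp_rot: [[0.48, 0.877, -0.001], [0.877, -0.48, -0.0], [-0.0, -0.001, -1.0]]
ft_force: [-4.9, -0.9, 7.6]
grip_width: 11.8
finger_force: 30.0
```

Request:
move_arm([
  [0,0,0.09,0,0,0.0005,-1],
  [0,0,0.18,0,0,0.0009,-1],
  [0,0,0.26,0,0,0.0013,-1],
  [0,0,0.33,0,0,0.0017,-1],
  [0,0,0.33,0,0,0.0017,-1],
])

```text
time_s: 18.4
ee_pos: [547.2, 178.9, 87.2]
tcp_rot: [[0.85, 0.526, -0.002], [0.526, -0.85, 0.0], [-0.001, -0.001, -1.0]]
ft_force: [-7.0, 0.1, 10.5]
grip_width: 11.9
finger_force: 30.0
```

```bash
python3 -c "
from go import *
meas()"
```

```text
t 18.4 pos [547.2 178.9  87.2] psi 31.75 F [-7.   0.1 10.5] T [ 0.03  1.61 -0.09] w 11.9 j7 [-19.  28.  -6. 106.   4.  47. -84.]
```

Request:
move_arm([
  [0,0,0.04,0,0,0.0001,-1],
  [0,0,0.06,0,0,0.0002,-1],
  [0,0,0.08,0,0,0.0002,-1],
  [0,0,0.08,0,0,0.0002,-1],
])

```text
time_s: 18.8
ee_pos: [547.2, 179.0, 87.1]
tcp_rot: [[0.908, 0.42, -0.002], [0.42, -0.908, 0.0], [-0.001, -0.001, -1.0]]
ft_force: [-7.0, 1.1, 9.4]
grip_width: 12.4
finger_force: 31.1
```

```bash
python3 -c "
from go import *
meas()"
```

```text
t 18.8 pos [547.2 179.   87.1] psi 24.82 F [-7.   1.1  9.4] T [0.05 1.64 0.78] w 12.4 j7 [-20.  28.  -4. 106.   2.  47. -90.]
```

The torque jumped from about 0.1 to 0.8 N m, so fl has reached its stop. I'll release it and check.

Request:
move_arm([
  [0,0,0,0,0,0,0],
  [0,0,0,0,0,0,0],
  [0,0,0,0,0,0,0],
  [0,0,0,0,0,0,0],
])

```text
time_s: 19.2
ee_pos: [548.8, 177.8, 86.0]
tcp_rot: [[0.909, 0.418, 0.0], [0.418, -0.909, -0.0], [0.0, 0.0, -1.0]]
ft_force: [-0.1, 0.1, -0.6]
grip_width: 40.7
finger_force: 0.0
```

Request:
move_arm([
  [0,0,0,0,0,-0.07,0],
  [0,0,0,0,0,-0.1478,0],
  [0,0,0,0,0,-0.1478,0],
  [0,0,0,0,0,-0.1478,0],
])

```text
time_s: 19.6
ee_pos: [549.2, 178.1, 160.7]
tcp_rot: [[0.909, 0.418, 0.002], [0.418, -0.909, 0.001], [0.002, 0.0, -1.0]]
ft_force: [-0.2, 0.6, 0.3]
grip_width: 44.1
finger_force: 0.0
```

```bash
python3 - <<'E'
from go import *
from plant import env
from h import *
meas()
d=env.get_image("wrist");
for r in wings(cloud(d),(0,420,0,560),100,122,200):print(np.round(r,1))
p=json.load(open("cmd.json"));p[3]-=.79*90
s=np.array(p);e=np.array([638.2,-7.1,160,95.8])
plan([s+(e-s)/2,e],p)
E
```

```text
t 19.6 pos [549.2 178.1 160.7] psi 24.69 F [-0.2  0.6  0.3] T [-0.03  0.05  0.02] w 44.1 j7 [-20.  22.  -4. 102.   2.  55. -90.]
[ 414.1   62.9 3512.   675.6  149.4  111.1   76.7   13.1   95.5]
[ 280.2  225.7 1970.   549.5  179.4  110.6   76.1   12.    29.1]
[547.5 208.2 469.  635.7  24.5 107.6  17.6  11.9  24.5]
[0,0,-0.395,0.0042,0.206,-0, g] rows>=4.1
[0,0,-0.395,-0.1163,0.17,-0, g] rows>=4.1
end [638.2   -7.11 160.    95.84]
```

fl is home at 29.1°. The next one is br.

Request:
move_arm([
  [0,0,-0.395,0.0042,0.206,0,0],
  [0,0,-0.395,0.0042,0.206,0,0],
  [0,0,-0.395,0.0042,0.206,0,0],
  [0,0,-0.395,0.0042,0.206,0,0],
  [0,0,-0.395,0.0042,0.206,0,0],
])

```text
time_s: 20.15
ee_pos: [592.8, 84.4, 158.1]
tcp_rot: [[0.494, 0.869, -0.003], [0.869, -0.494, -0.0], [-0.002, -0.002, -1.0]]
ft_force: [-1.2, 0.9, -0.3]
grip_width: 43.6
finger_force: 0.0
```

Request:
move_arm([
  [0,0,-0.395,-0.1163,0.17,0,0],
  [0,0,-0.395,-0.1163,0.17,0,0],
  [0,0,-0.395,-0.1163,0.17,0,0],
  [0,0,-0.395,-0.1163,0.17,0,0],
  [0,0,-0.395,-0.1163,0.17,0,0],
])

```text
time_s: 20.65
ee_pos: [637.9, -7.3, 158.6]
tcp_rot: [[-0.101, 0.995, -0.002], [0.995, 0.101, 0.001], [0.001, -0.002, -1.0]]
ft_force: [0.2, -0.0, 0.0]
grip_width: 43.7
finger_force: 0.0
```

Request:
move_arm([
  [0,0,0,0,0,0.07,0],
  [0,0,0,0,0,0.144,0],
  [0,0,0,0,0,0.144,0],
])

```text
time_s: 20.95
ee_pos: [634.6, -6.8, 82.8]
tcp_rot: [[-0.098, 0.995, -0.009], [0.995, 0.098, -0.0], [0.001, -0.009, -1.0]]
ft_force: [-0.3, 0.3, -1.0]
grip_width: 44.2
finger_force: 0.0
```

Request:
move_arm([
  [0,0,0,0,0,0,-1],
  [0,0,0,0,0,0,-1],
  [0,0,0,0,0,0,-1],
  [0,0,0,0,0,0,-1],
  [0,0,0,0,0,0,-1],
])

```text
time_s: 21.45
ee_pos: [638.7, -7.4, 89.2]
tcp_rot: [[-0.101, 0.995, 0.001], [0.995, 0.101, -0.0], [-0.0, 0.001, -1.0]]
ft_force: [-3.6, -0.9, 5.7]
grip_width: 11.9
finger_force: 30.0
```

Request:
move_arm([
  [0,0,0.06,0,0,0.0003,-1],
  [0,0,0.15,0,0,0.0008,-1],
  [0,0,0.24,0,0,0.0013,-1],
  [0,0,0.33,0,0,0.0017,-1],
  [0,0,0.38,0,0,0.0019,-1],
])

```text
time_s: 21.95
ee_pos: [637.7, -7.3, 88.2]
tcp_rot: [[0.48, 0.877, -0.001], [0.877, -0.48, -0.0], [-0.001, -0.001, -1.0]]
ft_force: [-6.3, -0.1, 7.3]
grip_width: 12.2
finger_force: 30.0
```

Request:
move_arm([
  [0,0,0.09,0,0,0.0005,-1],
  [0,0,0.18,0,0,0.0009,-1],
  [0,0,0.26,0,0,0.0013,-1],
  [0,0,0.33,0,0,0.0017,-1],
  [0,0,0.33,0,0,0.0017,-1],
])

```text
time_s: 22.45
ee_pos: [637.2, -6.7, 87.4]
tcp_rot: [[0.851, 0.525, -0.002], [0.525, -0.851, 0.0], [-0.002, -0.002, -1.0]]
ft_force: [-7.4, 1.4, 10.4]
grip_width: 12.0
finger_force: 30.0
```

Request:
move_arm([
  [0,0,0.04,0,0,0.0001,-1],
  [0,0,0.06,0,0,0.0002,-1],
  [0,0,0.08,0,0,0.0002,-1],
  [0,0,0.08,0,0,0.0002,-1],
])

```text
time_s: 22.85
ee_pos: [637.2, -6.6, 87.2]
tcp_rot: [[0.908, 0.419, -0.002], [0.419, -0.908, 0.0], [-0.002, -0.001, -1.0]]
ft_force: [-7.6, 0.8, 10.8]
grip_width: 12.3
finger_force: 31.2
```

```bash
python3 -c "
from go import *
meas()"
```

```text
t 22.85 pos [637.2  -6.6  87.2] psi 24.76 F [-7.6  0.8 10.8] T [0.13 1.87 0.78] w 12.3 j7 [ -5.  32.   2.  97.  -2.  51. -68.]
```

Request:
move_arm([
  [0,0,0,0,0,0,0],
  [0,0,0,0,0,0,0],
  [0,0,0,0,0,0,0],
  [0,0,0,0,0,0,0],
])

```text
time_s: 23.25
ee_pos: [638.7, -7.5, 85.9]
tcp_rot: [[0.909, 0.418, 0.0], [0.418, -0.909, -0.0], [0.0, 0.0, -1.0]]
ft_force: [0.0, -0.0, 0.5]
grip_width: 40.9
finger_force: 0.0
```

Request:
move_arm([
  [0,0,0,0,0,-0.07,0],
  [0,0,0,0,0,-0.1478,0],
  [0,0,0,0,0,-0.1478,0],
  [0,0,0,0,0,-0.1478,0],
])

```text
time_s: 23.65
ee_pos: [639.1, -7.4, 160.8]
tcp_rot: [[0.909, 0.418, 0.002], [0.418, -0.909, 0.0], [0.002, 0.001, -1.0]]
ft_force: [-0.3, 0.5, -1.2]
grip_width: 43.8
finger_force: 0.0
```

```bash
python3 - <<'E'
from go import *
from plant import env
from h import *
meas()
d=env.get_image("wrist");
for r in wings(cloud(d),(0,420,0,560),100,122,200):print(np.round(r,1))
p=json.load(open("cmd.json"));p[3]-=.79*90
s=np.array(p);e=np.array([511.6,22.7,160,95.8])
plan([s+(e-s)/2,e],p)
E
```

```text
t 23.65 pos [639.1  -7.4 160.8] psi 24.69 F [-0.3  0.5 -1.2] T [-0.    0.05 -0.01] w 43.8 j7 [ -6.  28.   3.  94.  -2.  58. -68.]
[  67.1   70.4 3036.   675.9  147.2  111.7   74.8   12.6   95.7]
[ 280.1  225.9 1972.   639.2   -6.2  110.5   76.6   12.    29.2]
[0,0,-0.395,-0.1025,-0.0801,-0, g] rows>=4.1
[0,0,-0.395,-0.0369,-0.1247,-0, g] rows>=4.1
end [511.6   22.69 160.    95.84]
```

br is home at 29.2°. Now fr.

Request:
move_arm([
  [0,0,-0.395,-0.1025,-0.0801,0,0],
  [0,0,-0.395,-0.1025,-0.0801,0,0],
  [0,0,-0.395,-0.1025,-0.0801,0,0],
  [0,0,-0.395,-0.1025,-0.0801,0,0],
  [0,0,-0.395,-0.1025,-0.0801,0,0],
])

```text
time_s: 24.2
ee_pos: [574.3, 7.6, 158.5]
tcp_rot: [[0.494, 0.87, -0.002], [0.87, -0.494, 0.0], [-0.001, -0.002, -1.0]]
ft_force: [0.6, -1.0, 0.1]
grip_width: 43.4
finger_force: 0.0
```

Request:
move_arm([
  [0,0,-0.395,-0.0369,-0.1247,0,0],
  [0,0,-0.395,-0.0369,-0.1247,0,0],
  [0,0,-0.395,-0.0369,-0.1247,0,0],
  [0,0,-0.395,-0.0369,-0.1247,0,0],
  [0,0,-0.395,-0.0369,-0.1247,0,0],
])

```text
time_s: 24.7
ee_pos: [511.4, 22.4, 159.1]
tcp_rot: [[-0.101, 0.995, -0.001], [0.995, 0.101, 0.0], [0.0, -0.001, -1.0]]
ft_force: [-0.0, -0.3, 0.1]
grip_width: 43.6
finger_force: 0.0
```

Request:
move_arm([
  [0,0,0,0,0,0.07,0],
  [0,0,0,0,0,0.144,0],
  [0,0,0,0,0,0.144,0],
])

```text
time_s: 25.0
ee_pos: [508.6, 22.0, 83.7]
tcp_rot: [[-0.096, 0.995, -0.008], [0.995, 0.096, -0.001], [0.0, -0.008, -1.0]]
ft_force: [-0.4, -0.9, 0.2]
grip_width: 43.7
finger_force: 0.0
```

Request:
move_arm([
  [0,0,0,0,0,0,-1],
  [0,0,0,0,0,0,-1],
  [0,0,0,0,0,0,-1],
  [0,0,0,0,0,0,-1],
  [0,0,0,0,0,0,-1],
])

```text
time_s: 25.5
ee_pos: [512.1, 22.5, 88.9]
tcp_rot: [[-0.101, 0.995, 0.001], [0.995, 0.101, -0.0], [-0.0, 0.001, -1.0]]
ft_force: [-3.4, -0.3, 6.9]
grip_width: 11.8
finger_force: 30.0
```

Request:
move_arm([
  [0,0,0.06,0,0,0.0003,-1],
  [0,0,0.15,0,0,0.0008,-1],
  [0,0,0.24,0,0,0.0013,-1],
  [0,0,0.33,0,0,0.0017,-1],
  [0,0,0.38,0,0,0.0019,-1],
])

```text
time_s: 26.0
ee_pos: [511.2, 22.6, 87.9]
tcp_rot: [[0.48, 0.877, -0.001], [0.877, -0.48, -0.0], [-0.001, -0.001, -1.0]]
ft_force: [-4.5, -0.8, 9.8]
grip_width: 11.7
finger_force: 30.0
```

Request:
move_arm([
  [0,0,0.09,0,0,0.0005,-1],
  [0,0,0.18,0,0,0.0009,-1],
  [0,0,0.26,0,0,0.0013,-1],
  [0,0,0.33,0,0,0.0017,-1],
  [0,0,0.33,0,0,0.0017,-1],
])

```text
time_s: 26.5
ee_pos: [510.6, 23.2, 87.1]
tcp_rot: [[0.851, 0.525, -0.002], [0.525, -0.851, 0.001], [-0.001, -0.002, -1.0]]
ft_force: [-7.8, 1.2, 12.0]
grip_width: 11.8
finger_force: 30.0
```

Request:
move_arm([
  [0,0,0.04,0,0,0.0001,-1],
  [0,0,0.06,0,0,0.0002,-1],
  [0,0,0.08,0,0,0.0002,-1],
  [0,0,0.08,0,0,0.0002,-1],
])

```text
time_s: 26.9
ee_pos: [510.6, 23.3, 87.0]
tcp_rot: [[0.908, 0.419, -0.002], [0.419, -0.908, 0.0], [-0.002, -0.001, -1.0]]
ft_force: [-7.0, 2.9, 12.3]
grip_width: 12.2
finger_force: 31.1
```

```bash
python3 -c "
from go import *
meas()"
```

```text
t 26.9 pos [510.6  23.3  87. ] psi 24.78 F [-7.   2.9 12.3] T [0.21 1.79 0.74] w 12.2 j7 [-11.  22.   4. 115.  -2.  43. -71.]
```

Request:
move_arm([
  [0,0,0,0,0,0,0],
  [0,0,0,0,0,0,0],
  [0,0,0,0,0,0,0],
  [0,0,0,0,0,0,0],
])

```text
time_s: 27.3
ee_pos: [512.1, 22.4, 86.0]
tcp_rot: [[0.909, 0.418, 0.0], [0.418, -0.909, -0.0], [0.0, 0.0, -1.0]]
ft_force: [-0.5, 0.7, 0.3]
grip_width: 41.0
finger_force: 0.0
```

Request:
move_arm([
  [0,0,0,0,0,-0.07,0],
  [0,0,0,0,0,-0.1478,0],
  [0,0,0,0,0,-0.1478,0],
  [0,0,0,0,0,-0.1478,0],
])

```text
time_s: 27.7
ee_pos: [512.5, 22.5, 160.5]
tcp_rot: [[0.909, 0.418, 0.002], [0.418, -0.909, 0.0], [0.002, 0.001, -1.0]]
ft_force: [0.6, 0.0, -0.3]
grip_width: 44.0
finger_force: 0.0
```

```bash
python3 - <<'E'
from go import *
from plant import env
from h import *
meas()
d=env.get_image("wrist");
for r in wings(cloud(d),(0,420,0,560),100,122,200):print(np.round(r,1))
p=json.load(open("cmd.json"));p[3]-=.79*90
s=np.array(p);e=np.array([674.6,148.5,160,95.8])
plan([s+(e-s)/2,e],p)
E
```

```text
t 27.7 pos [512.5  22.5 160.5] psi 24.7 F [ 0.6  0.  -0.3] T [-0.03 -0.01 -0.  ] w 44.0 j7 [-12.  16.   5. 111.  -2.  52. -72.]
[  67.3   67.  3953.   549.   178.3  108.8   76.6   13.8   28.9]
[ 415.1   63.  3307.   637.5   -7.   109.4   73.8   12.9   29.6]
[ 280.4  225.6 1982.   512.7   23.6  110.3   76.6   12.    29.1]
[0,0,-0.395,0.2007,-0.046,-0, g] rows>=4.1
[0,0,-0.395,0.1901,0.0792,-0, g] rows>=4.1
end [674.61 148.5  160.    95.84]
```

fr is home too. The last nut is bl.

Request:
move_arm([
  [0,0,-0.395,0.2007,-0.046,0,0],
  [0,0,-0.395,0.2007,-0.046,0,0],
  [0,0,-0.395,0.2007,-0.046,0,0],
  [0,0,-0.395,0.2007,-0.046,0,0],
  [0,0,-0.395,0.2007,-0.046,0,0],
])

```text
time_s: 28.25
ee_pos: [592.6, 85.4, 157.7]
tcp_rot: [[0.493, 0.87, -0.003], [0.87, -0.493, -0.0], [-0.002, -0.003, -1.0]]
ft_force: [-0.5, 0.0, 0.3]
grip_width: 43.9
finger_force: 0.0
```

Request:
move_arm([
  [0,0,-0.395,0.1901,0.0792,0,0],
  [0,0,-0.395,0.1901,0.0792,0,0],
  [0,0,-0.395,0.1901,0.0792,0,0],
  [0,0,-0.395,0.1901,0.0792,0,0],
  [0,0,-0.395,0.1901,0.0792,0,0],
])

```text
time_s: 28.75
ee_pos: [674.4, 147.9, 158.2]
tcp_rot: [[-0.101, 0.995, -0.002], [0.995, 0.101, -0.0], [-0.0, -0.002, -1.0]]
ft_force: [-0.3, -1.2, -0.4]
grip_width: 44.1
finger_force: 0.0
```

Request:
move_arm([
  [0,0,0,0,0,0.07,0],
  [0,0,0,0,0,0.144,0],
  [0,0,0,0,0,0.144,0],
])

```text
time_s: 29.05
ee_pos: [671.1, 146.5, 82.3]
tcp_rot: [[-0.096, 0.995, -0.009], [0.995, 0.096, -0.003], [-0.002, -0.009, -1.0]]
ft_force: [-0.1, -0.8, -0.5]
grip_width: 43.9
finger_force: 0.0
```

Request:
move_arm([
  [0,0,0,0,0,0,-1],
  [0,0,0,0,0,0,-1],
  [0,0,0,0,0,0,-1],
  [0,0,0,0,0,0,-1],
  [0,0,0,0,0,0,-1],
])

```text
time_s: 29.55
ee_pos: [675.3, 148.4, 89.2]
tcp_rot: [[-0.101, 0.995, 0.001], [0.995, 0.101, 0.0], [0.0, 0.001, -1.0]]
ft_force: [-2.9, -0.2, 4.9]
grip_width: 11.9
finger_force: 30.0
```

Request:
move_arm([
  [0,0,0.06,0,0,0.0003,-1],
  [0,0,0.15,0,0,0.0008,-1],
  [0,0,0.24,0,0,0.0013,-1],
  [0,0,0.33,0,0,0.0017,-1],
  [0,0,0.38,0,0,0.0019,-1],
])

```text
time_s: 30.05
ee_pos: [674.5, 148.6, 88.2]
tcp_rot: [[0.48, 0.877, -0.001], [0.877, -0.48, 0.0], [-0.0, -0.001, -1.0]]
ft_force: [-5.5, -0.3, 7.5]
grip_width: 11.9
finger_force: 30.0
```

Request:
move_arm([
  [0,0,0.09,0,0,0.0005,-1],
  [0,0,0.18,0,0,0.0009,-1],
  [0,0,0.26,0,0,0.0013,-1],
  [0,0,0.33,0,0,0.0017,-1],
  [0,0,0.33,0,0,0.0017,-1],
])

```text
time_s: 30.55
ee_pos: [673.9, 149.1, 87.5]
tcp_rot: [[0.851, 0.526, -0.002], [0.526, -0.851, 0.001], [-0.001, -0.001, -1.0]]
ft_force: [-7.5, -0.4, 9.8]
grip_width: 11.9
finger_force: 30.0
```

Request:
move_arm([
  [0,0,0.04,0,0,0.0001,-1],
  [0,0,0.06,0,0,0.0002,-1],
  [0,0,0.08,0,0,0.0002,-1],
  [0,0,0.08,0,0,0.0002,-1],
])

```text
time_s: 30.95
ee_pos: [673.9, 149.2, 87.4]
tcp_rot: [[0.908, 0.419, -0.002], [0.419, -0.908, 0.0], [-0.001, -0.001, -1.0]]
ft_force: [-7.4, -0.8, 10.8]
grip_width: 12.5
finger_force: 31.1
```

```bash
python3 -c "
from go import *
meas()"
```

```text
t 30.95 pos [673.9 149.2  87.4] psi 24.78 F [-7.4 -0.8 10.8] T [-0.1   1.7   0.78] w 12.5 j7 [-21.  37.   7.  89.  -5.  54. -78.]
```

Request:
move_arm([
  [0,0,0,0,0,0,0],
  [0,0,0,0,0,0,0],
  [0,0,0,0,0,0,0],
  [0,0,0,0,0,0,0],
])

```text
time_s: 31.35
ee_pos: [675.1, 148.0, 85.8]
tcp_rot: [[0.909, 0.418, -0.0], [0.418, -0.909, -0.0], [-0.0, 0.0, -1.0]]
ft_force: [-0.1, -0.6, -0.9]
grip_width: 40.6
finger_force: 0.0
```

Request:
move_arm([
  [0,0,0,0,0,-0.07,0],
  [0,0,0,0,0,-0.16,0],
  [0,0,0,0,0,-0.24,0],
  [0,0,0,0,0,-0.24,0],
  [0,0,0,0,0,-0.24,0],
])

```text
time_s: 31.85
ee_pos: [675.5, 148.2, 207.0]
tcp_rot: [[0.909, 0.418, 0.002], [0.418, -0.909, 0.001], [0.002, 0.0, -1.0]]
ft_force: [-0.1, 0.5, -0.1]
grip_width: 43.6
finger_force: 0.0
```

```bash
python3 - <<'E'
from go import *
from plant import env
from h import *
meas()
d=env.get_image("wrist")
for r in wings(cloud(d),(0,420,0,560),100,122,200):print(np.round(r,1))
d=env.get_image("scene");cv2.imwrite("pics/end.png",d["frame"][:,:,::-1])
E
```

```text
t 31.85 pos [675.5 148.2 207. ] psi 24.69 F [-0.1  0.5 -0.1] T [-0.03 -0.01 -0.03] w 43.6 j7 [-21.  31.   8.  83.  -4.  67. -78.]
[ 280.9  209.9 1380.   675.9  149.5  110.4   76.4   12.    29.1]
```

View pics/end.png

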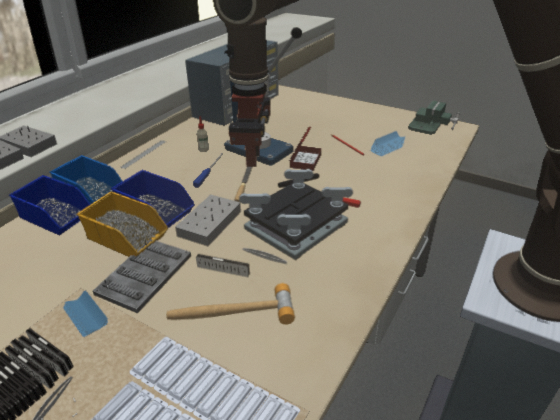

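The scene shows all four wings parallel near pixels (258,200), (298,176), (337,190) and (292,221). The mallet (283,303), tweezers (265,255) and driver (352,201) haven't moved, and the gripper is clear of the press.

```bash
python3 -c "
from plant import env
print(env.finish_job())"
```

```text
the job is handed in; nothing more can be done
None
```

The comb press is closed: I tightened all four wing nuts crosswise (fl, br, fr, bl), first to about halfway and then to their stops, left the tools untouched, and handed the job in at about 32 s.

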